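# Tuck the closing tab of a stock carton

## Robot

A 6-joint arm with a two-finger parallel gripper is mounted at the origin on the work surface. World frame = base frame: x ahead of the robot, y to its left, z up, the work surface at z = 0. Lengths are in m, angles in degrees, forces in N, time in s.
With the tool pointing down it reaches from about 0.25 to 0.85 m from the base axis. Payload 12.5 kg.
Tool frame: the origin (TCP) lies at the very end of the fingers, on their centre line; the grasp point (between the pads) lies 19 mm behind it (manip.grasp_offset is the z of the grasp point in the tool frame, in m); z points along the fingers, y is the line along which they close (so a half turn about z gives the same grasp; the last joint's range is limited). The gripper opens to 93 mm and grips with 3 to 60 N. Pads are 15 mm wide; open, the fingers measure 128 mm over their backs; the gripper's body (75 mm by 188 mm) begins 65 mm behind the grasp point.
Start: joints at [-70.565, 20.094, 94.641, -0, 65.266, -4.847], TCP at [0.226, -0.501, 0.219] pointing down, gripper open.
Joint ranges: [-157.81, 157.81], [-45, 120.19], [0.68, 151.7], [-89.99, 269.99], [4.06, 180], [-164.3, 164.3]. Speed limits (degrees/s): [127.2, 127.2, 159.86, 180, 180, 180].

## Interface

Orientations are given as [roll, pitch, yaw] about the fixed x, y, z axes, in that order (R = Rz(yaw) Ry(pitch) Rx(roll)).
In Python, from workcell import manip gives the robot as it stands.
- The arm moves only by the tool send_rows, never from a script. Its argument "plan" is text: rows parted by semicolons, each of 6 numbers parted by spaces: the shift along the tool's x, y, z in m, then the turn, a rotation vector about the tool's x, y, z in rad. In form: x y z rx ry rz; .... A call has 1 to 20 rows; each row is the pose to reach, as a shift and turn from the pose commanded when the call began, along the tool's axes at that moment; what a row does not reach only later rows make up. A row lasts 1/10 s, in which the tool goes at most 50 mm and 8.59 degrees, less where a joint would pass 70% of its speed; a pose out of reach is approached as far as the arm can. A call with a gripper value outside its range is refused whole. "grip" is the closure, from 0 (fully open) to 1 (shut), set as the call begins (left out, the last holds). The fingers move at their own pace and stop on an object; "newtons" is the grip in N (left out, the last holds). Time passes only in rows, so rows that repeat a pose let the fingers close. It gives the time, the measured TCP pose, the force, the opening and the grip force at its end, in the units of the state.
- manip.state(): the state, without advancing time (a new reading comes with each control period).
- manip.capture(name): name is "scene" or "top" or "wrist"; returns (picture, depth): 480x640x3 uint8, red, green, blue; 480x640 float32, m along the optical axis (not along the pixel's ray), 0 where there is no reading.
- manip.camera_params(name): a dict with "K" (3x3 intrinsics, pixels), "T" (4x4, takes a point from camera to world coordinates); the wrist camera has in their place "hand_eye" (4x4, takes a point from camera to tool coordinates, whose origin is the TCP and whose axes are the flange's). Camera axes: x right, y down, z forward; pixel columns grow to the right and rows downward; lengths in m; the calibration is good to about 2 mm. The wrist camera is an equidistant fisheye: a pixel r from the principal point sees the ray r / f radians off the axis. A picture is of the moment at which its call begins: read the wrist's pose just before it. camera_params takes no time and is no camera call.
- manip.hand_in(): hands the job in; it is judged then, once.
The state is a dict: "time_s": time; "joint_positions": joint angles; "qvel": joint speeds; "tau": joint torques, N m; "ee_pos": TCP position; "ee_rot": TCP orientation; "force": force on the tool from outside, world axes, zero at the start; "moment": the same for the moment, N m; "grip_width": finger opening in m; "grasp_force": force on a finger pad.
Only numpy, scipy, OpenCV 4.12 (cv2) and the standard library are available. Lean on these libraries where they do the work, as an engineer would, in place of code of your own. Each camera call takes 0.05 s, during which the arm holds its last target. There are 200 camera calls.

## Task

Close the stock carton in the middle of the table: with the fingertips push its upright hinged tab over until it lies flat on the lid, then push the tab along the lid so that its free edge goes well in beneath the retaining lip and stays held down when let go. Only push and press: do not pinch the tab, and do not lift the carton or shove it along the table, and leave the other things on the lid and the table where they are.

Things in the scene. Friction and masses are not known exactly. Their poses are not given: they have to be found in the camera images.
- carton: closed cardboard stock carton, loose, about 3 kg; 210 (its x) x 330 (its y) x 110 mm high, flat lid top 110 mm above its origin, which is the centre of its underside. Its +x points roughly away from the robot (within 0.55 rad). On the lid, centred across its y: a hinge rod near its -x side, a tab on it, and a lip bracket towards +x.
- tab (a joint): angle of the black plastic tab about its hinge rod, rad: 0 = lying flat on the lid pointing along the carton's +x, 1.57 = upright, more = leaning back towards -x; range 0 to 2.2. It starts between 1.5 and 1.95. Stiff and springy: it rests where it starts, but let go when folded and not tucked it springs up to about 0.8; holding it flat takes under 2 N at 35 mm from the hinge. Tucked and let go, it rests against the underside of the lip at about 0.05 to 0.1.
- rod (a joint): shift of the hinge rod, and the tab with it, along the carton's +x in its two slots, m: 0 = pulled back (the start), 0.022 = pushed home. Stays where it is left; moving it takes about 4 N. At 0 the folded tab's free edge stops 10 mm short of the lip edge, at 0.022 it is 12 mm beneath the lip; it must be folded flat with the rod still back, or it comes down on top of the lip.
- tab_hinge (a point): point on the hinge rod's axis at the middle of the tab, 4 mm above the lid top; at the start 55 mm from the carton's origin towards its -x. Its axes are the carton's.
- tab_edge (a point): middle of the tab's free edge, 85 mm from the hinge axis. The tab is a plate 85 mm long from the hinge, 110 mm wide (carton y), 4 mm thick (the hinge axis lies in its mid-plane).
- tab_ridge (a point): middle of the top of the push ridge on the tab's outer face (the face up when folded, towards the robot when upright): a bar 80 mm wide along the hinge direction, 6 mm thick, standing 10 mm above the plate, centred 55 mm from the hinge axis. There are 50 mm of plain plate between hinge and ridge for the fingertips; pushing the ridge towards +x slides the tab home.
- lip_edge (a point): middle of the lower front edge of the grey retaining lip: a strip 26 mm deep (carton x) by 146 mm wide and 3 mm thick on two end posts, its underside 12.5 mm and top 15.5 mm above the lid; a flared guide rises from this edge 8 mm towards -x to about 21 mm above the lid. 40 mm from the carton's origin towards its +x.
- tape_roll: roll of parcel tape lying flat on the carton's lid near its +y end, 60 mm across, 24 mm high, 38 mm hole; bystander, origin at the centre of its underside
- label_block: white paper label block, 76 x 50 x 18 mm, on the carton's lid near its -y end; bystander, origin at the centre of its underside
- mug: white mug, 80 mm across, 95 mm high, on the table beside the carton's +y end; bystander, origin at the centre of its underside
- scanner: hand scanner in its stand, 135 mm high, foot 80 x 75 mm, on the table beside the carton's -y end; bystander, origin at the centre of its underside
- spray: white spray bottle, 60 mm across, 190 mm high, on the left of the table; bystander, origin at the centre of its underside
- small_box: small closed cardboard box, 160 x 100 x 70 mm, on the right of the table; bystander, origin at the centre of its underside

How it is judged (in metres and radians):
On the way, in this order (a step that is already met when the one before it is completed fails the run):
1. the tab is folded flat in front of the lip, the rod still back (value of joint tab below 0.13 rad and value of joint rod below 0.01 m).
2. the tab's edge is beneath the lip (value of joint tab below 0.115 rad and value of joint rod above 0.015 m), for 0.1 s.
At the end, for the whole second after the job is handed in: The tab is at rest, held down by the lip: folded to less than 0.115 rad and pushed in by more than 15 mm of the 22 mm (its edge at least 5 mm beneath the lip), with nothing touching it; the carton stands flat within 30 mm of where it began and every bystander within 40 mm (all of step 2 and velocity of joint tab between -0.1 and 0.1 rad/s and linear speed of carton below 0.02 m/s and distance of carton from where it was at the start of the episode below 0.03 m and angle between carton's own z axis and vertical below 0.03 rad and distance of each of tape_roll, label_block, mug, scanner, spray, small_box from where it was at the start of the episode below 0.04 m).
It fails at once if the carton is lifted, tipped or shoved more than 30 mm (height (world z) of carton above 0.01 m or angle between carton's own z axis and vertical above 0.06 rad or distance of carton from where it was at the start of the episode above 0.03 m).
It fails at once if the tab or its ridge is pinched between the fingers (contact force between each of tab_c0, tab_c1 and the fingers above 3 N or contact force between each of tab_c2, tab_c3 and the fingers above 3 N).
It fails at once if one of the bystanders is moved or lifted more than 40 mm (distance of any of tape_roll, label_block, mug, scanner, spray, small_box from where it was at the start of the episode above 0.04 m).
It also fails if it takes over 38 s, if anything falls off the work surface, if the arm or the gripper's body presses on something with over 40 N, if the wrist force passes 120 N, or if a joint passes its speed limit or range.

## Working session

There is one attempt and no reset: what is moved stays moved. The work goes in short steps, Python scripts to look and compute and a tool call to move; the robot and the scene stay as the last step left them, time stands still between calls to the robot, and variables do not carry over. Pictures are saved under pics/ and viewed, at most 10 in all, crops included, and the job is handed in when it is done.

Besides the shell and the picture viewer there is one more tool, called as a command line: name --argument value ..., lists and objects as JSON in quotes. send_rows: Moves the arm, as the interface text tells. Its arguments: {"type":"object","properties":{"plan":{"type":"string"},"grip":{"type":"number"},"newtons":{"type":"number"}},"required":["plan"]}

```bash
mkdir -p pics; python3 - <<'E'
from workcell import manip
import cv2,numpy as np
s=manip.state();print(s['time_s'],s['ee_pos'],s['ee_rot'],s['grip_width'])
for n in('top','scene'):
    p,d=manip.capture(n);cv2.imwrite(f'pics/{n}.png',p[:,:,::-1]);np.save(n+'.npy',d)
    c=manip.camera_params(n);print(n,np.round(c['K'],1).tolist(),np.round(c['T'],3).tolist())
E
```

```text
0.0 [ 0.22610431 -0.50101247  0.21811841] [-1.79937362e+02 -5.74337077e-03  2.42824717e+01] 0.09291270743292376
top [[566.0, 0.0, 317.7], [0.0, 566.0, 250.9], [0.0, 0.0, 1.0]] [[-0.024, -0.988, 0.152, 0.319], [-1.0, 0.024, -0.004, -0.018], [0.0, -0.152, -0.988, 1.854], [0.0, 0.0, 0.0, 1.0]]
scene [[512.7, 0.0, 311.4], [0.0, 512.7, 239.6], [0.0, 0.0, 1.0]] [[-0.671, 0.634, -0.384, 1.154], [0.741, 0.576, -0.344, 0.49], [0.003, -0.515, -0.857, 1.336], [0.0, 0.0, 0.0, 1.0]]
```

View pics/top.png

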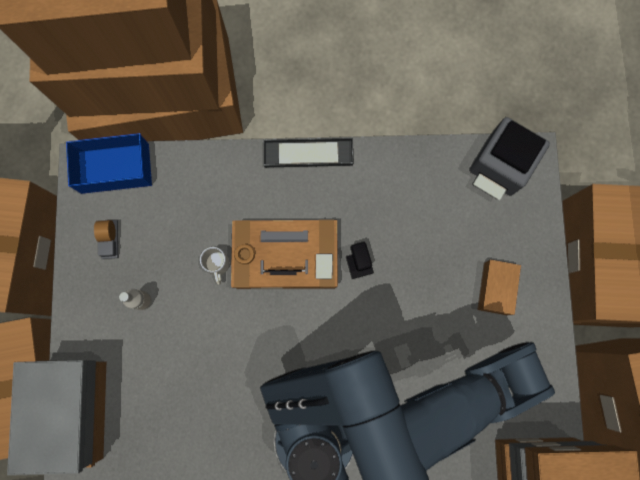

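View pics/scene.png

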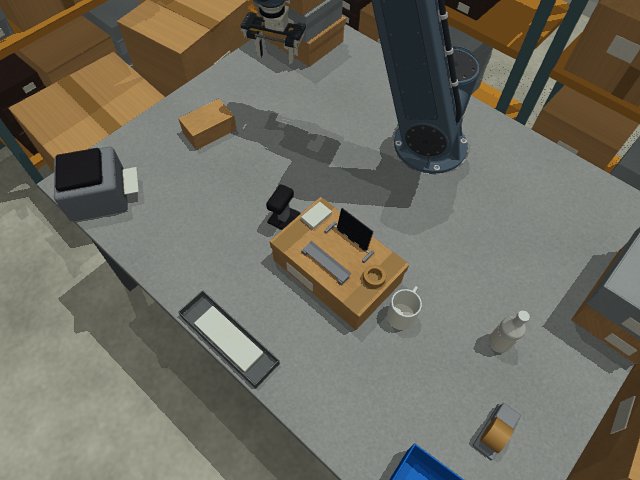

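The top view shows the carton lid at cols 231–340, rows 219–289, almost aligned with the world axes. The tab is at about (285,271), the lip at (285,237), the mug at (213,260) and the scanner at (361,260). Next I'll fit the lid from the depth image.

```bash
python3 - <<'E'
from workcell import manip
import cv2,numpy as np
def pts(n):
    d=np.load(n+'.npy');c=manip.camera_params(n);K=np.array(c['K']);T=np.array(c['T'])
    v,u=np.mgrid[:480,:640];P=np.stack([(u-K[0,2])/K[0,0]*d,(v-K[1,2])/K[1,1]*d,d],-1)
    return P@T[:3,:3].T+T[:3,3]
for n,(r0,r1,c0,c1) in dict(top=(205,300,222,347),scene=(190,330,268,412)).items():
    p=pts(n)[r0:r1,c0:c1].reshape(-1,3);l=p[(p[:,2]>.103)&(p[:,2]<.116)]
    # drop non-lid (mug/scanner) outliers by biggest blob
    g=np.zeros((600,800),np.uint8);ij=np.round((l[:,:2]+[-.2,.4])*1000).astype(int);ok=(ij>=0).all(1)&(ij[:,0]<600)&(ij[:,1]<800);g[ij[ok,0],ij[ok,1]]=1
    g=cv2.morphologyEx(g,cv2.MORPH_CLOSE,np.ones((9,9)));g=cv2.morphologyEx(g,cv2.MORPH_OPEN,np.ones((25,25)))
    k,lab,st,_=cv2.connectedComponentsWithStats(g);b=1+np.argmax(st[1:,4])
    q=np.argwhere(lab==b).astype(np.float32)/1000+np.float32([.2,-.4])
    print(n,cv2.minAreaRect(q),np.median(l[:,2]))
    t=p[(p[:,2]>.165)&(p[:,2]<.215)];print('tall',len(t),t.min(0) if len(t) else'',t.max(0) if len(t) else '',np.median(t,0) if len(t) else '')
    for lo in (.13,.15,.17,.185):
        a=p[(p[:,2]>lo)&(p[:,2]<lo+.015)];print(lo,len(a),np.round(np.percentile(a,[5,50,95],axis=0),3).tolist() if len(a) else '')
for n,(x,y,w,h) in dict(top=(222,205,130,95),scene=(260,185,160,145)).items():
    i=cv2.imread(f'pics/{n}.png')[y:y+h,x:x+w];f=400/h if n=='scene' else 5
    cv2.imwrite(f'pics/{n}_c.png',cv2.resize(i,None,fx=f,fy=f,interpolation=cv2.INTER_CUBIC))
E
```

```text
top ((0.5846275091171265, 0.08064858615398407), (0.3275180459022522, 0.20936186611652374), 88.76138305664062) 0.10943820464530085
tall 140 [0.50950258 0.02874161 0.16514772] [0.52395915 0.13497831 0.20617277] [0.51639119 0.08042848 0.17640252]
0.13 320 [[0.515, -0.058, 0.13], [0.579, 0.112, 0.133], [0.639, 0.225, 0.14]]
0.15 16 [[0.511, 0.027, 0.157], [0.517, 0.069, 0.163], [0.521, 0.114, 0.165]]
0.17 64 [[0.51, 0.047, 0.17], [0.517, 0.087, 0.174], [0.523, 0.124, 0.183]]
0.185 38 [[0.516, 0.034, 0.186], [0.517, 0.075, 0.194], [0.52, 0.129, 0.199]]
scene ((0.610134482383728, 0.07931176573038101), (0.3287307322025299, 0.16150689125061035), 89.42124938964844) 0.10984913395133389
tall 353 [0.51330636 0.02503531 0.16508651] [0.52794778 0.13677182 0.20263916] [0.52072851 0.08299411 0.18481494]
0.13 754 [[0.526, -0.169, 0.13], [0.57, 0.025, 0.134], [0.62, 0.222, 0.141]]
0.15 126 [[0.522, 0.032, 0.151], [0.525, 0.084, 0.158], [0.528, 0.132, 0.164]]
0.17 132 [[0.519, 0.034, 0.171], [0.522, 0.08, 0.177], [0.526, 0.133, 0.184]]
0.185 159 [[0.515, 0.032, 0.185], [0.519, 0.086, 0.194], [0.523, 0.131, 0.199]]
```

View pics/top_c.png

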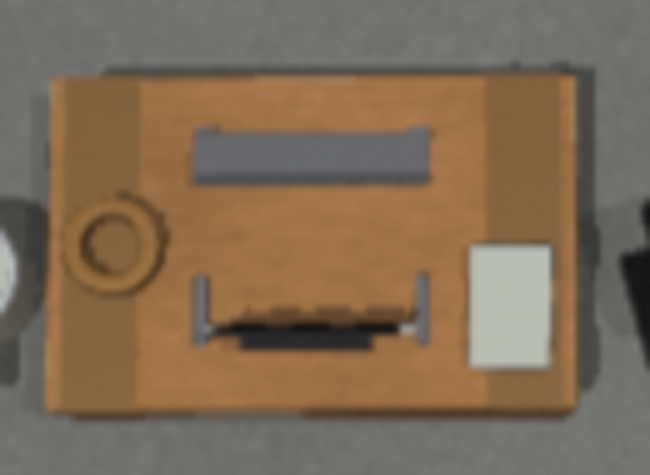

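The lid centre is at about (0.585, 0.081), with the top at z 0.110 and yaw about −1°. Both cameras agree on this, and the fitted size of 0.327 x 0.209 matches the given size. That puts the hinge at about (0.530, 0.082, 0.114), with the tab at about 1.7 rad. I'll shut the fingers and move to just on the robot's side of the tab.

send_rows --plan "0.024 -0.025 0 0 0 0.025; 0.048 -0.049 0 0 0 0.049; 0.073 -0.074 0 0 0 0.074; 0.097 -0.098 0 0 0 0.098; 0.121 -0.123 0 0 0 0.123; 0.145 -0.148 0 0 0 0.147; 0.169 -0.172 0 0 0 0.172; 0.194 -0.197 0 0 0 0.196; 0.218 -0.221 0 0 0 0.221; 0.242 -0.246 0 0 0 0.245; 0.266 -0.271 0 0 0 0.27; 0.29 -0.295 0 0 0 0.294; 0.315 -0.32 0 0 0 0.319; 0.339 -0.345 0 0 0 0.343; 0.363 -0.369 0 0 0 0.368; 0.387 -0.394 0 0 0 0.392; 0.411 -0.418 0 0 0 0.417; 0.4357 -0.443 0 0 0 0.4415; 0.4357 -0.443 0 0 0 0.4415; 0.4357 -0.443 0 0 0 0.4415" --grip 1 --newtons 10

```text
time_s: 2.1
ee_pos: [0.4409, 0.0819, 0.2183]
ee_rot: [180.0, 0.1, -0.9]
force: [0.1, 0.1, 0.4]
grip_width: 0.0003
grasp_force: 0.0
```

send_rows --plan "0 0 0.02 0 0 0; 0 0 0.04 0 0 0; 0 0 0.058 0 0 0; 0 0 0.058 0 0 0; 0 0 0.058 0 0 0"

```text
time_s: 2.6
ee_pos: [0.4411, 0.0809, 0.1611]
ee_rot: [180.0, 0.0, -1.1]
force: [-0.1, 0.3, 0.6]
grip_width: 0.0006
grasp_force: 0.0
```

```bash
python3 - <<'E'
from workcell import manip
import cv2,numpy as np
p,d=manip.capture('scene');i=p[170:330,260:420,::-1]
a=cv2.resize(i,(600,600),interpolation=cv2.INTER_CUBIC)
cv2.imwrite('pics/s2.png',a)
p,d=manip.capture('wrist');cv2.imwrite('pics/w2.png',p[:,:,::-1]);np.save('w2.npy',d)
c=manip.camera_params('wrist');print(c)
E
```

```text
{'K': array([[371.64829954,   0.        , 317.07066808],
       [  0.        , 371.64829954, 234.41198288],
       [  0.        ,   0.        ,   1.        ]]), 'hand_eye': array([[-1.00456367e-03, -9.65153223e-01, -2.61683486e-01,
         7.15798847e-02],
       [ 9.99999145e-01, -7.50427186e-04, -1.07108628e-03,
        -3.27431750e-04],
       [ 8.37387971e-04, -2.61684338e-01,  9.65153152e-01,
        -1.66088847e-01],
       [ 0.00000000e+00,  0.00000000e+00,  0.00000000e+00,
         1.00000000e+00]])}
```

View pics/s2.png

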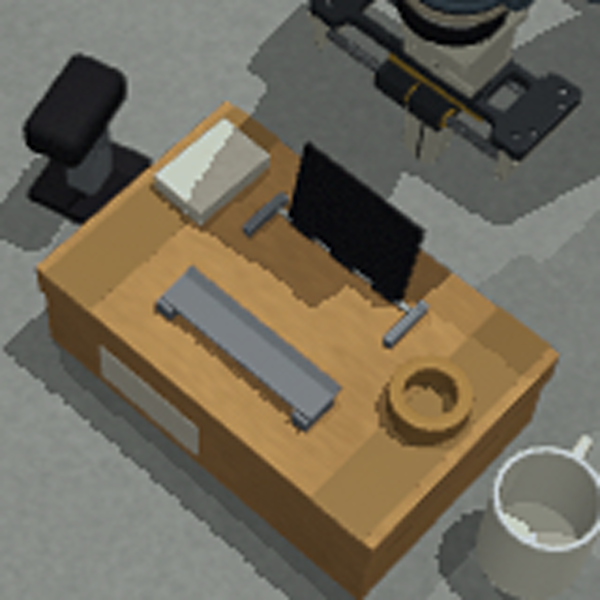

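View pics/w2.png

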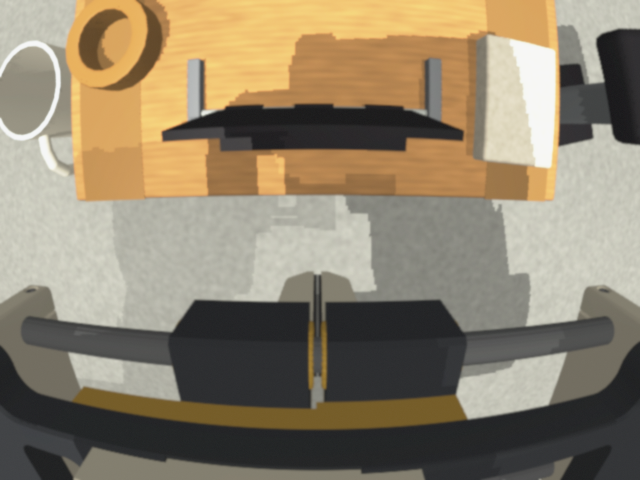

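The tab stands upright with its ridge facing the robot, and the closed fingertips are centred on it. I'll push the ridge over along an arc.

send_rows --plan "0.025 0 0.003 0 0 0; 0.045 0 0.006 0 0 0; 0.055 0 0.006 0 0 0; 0.063 0 0.006 0 0 0; 0.071 0 0.006 0 0 0; 0.079 0 0.006 0 0 0; 0.086 0 0.006 0 0 0; 0.091 0 0.0075 0 0 0; 0.096 0 0.009 0 0 0; 0.1 0 0.0105 0 0 0; 0.1 0 0.0105 0 0 0"

```text
time_s: 3.8
ee_pos: [0.5414, 0.0799, 0.1498]
ee_rot: [180.0, 0.0, -1.0]
force: [-0.6, 0.1, 0.5]
grip_width: 0.0003
grasp_force: 0.0
```

send_rows --plan "0.003 0 0.0018 0 0 0; 0.006 0 0.004 0 0 0; 0.0084 0 0.006 0 0 0; 0.011 0 0.0085 0 0 0; 0.013 0 0.011 0 0 0; 0.015 0 0.0138 0 0 0; 0.0165 0 0.017 0 0 0; 0.018 0 0.0205 0 0 0; 0.0195 0 0.0245 0 0 0; 0.0205 0 0.0275 0 0 0; 0.021 0 0.029 0 0 0; 0.021 0 0.03 0 0 0; 0.021 0 0.03 0 0 0"

```text
time_s: 5.1
ee_pos: [0.5622, 0.0795, 0.1201]
ee_rot: [180.0, -0.0, -1.0]
force: [-0.3, 0.2, 1.2]
grip_width: 0.0003
grasp_force: 0.2
```

```bash
python3 - <<'E'
from workcell import manip
import cv2,numpy as np
print(manip.state()['ee_pos'],manip.state()['force'])
p,d=manip.capture('scene');i=p[170:330,260:420,::-1]
cv2.imwrite('pics/s3.png',cv2.resize(i,(600,600),interpolation=cv2.INTER_CUBIC))
E
```

```text
[0.56218042 0.07950939 0.12005028] [-0.28576532  0.17555478  1.20457119]
```

View pics/s3.png

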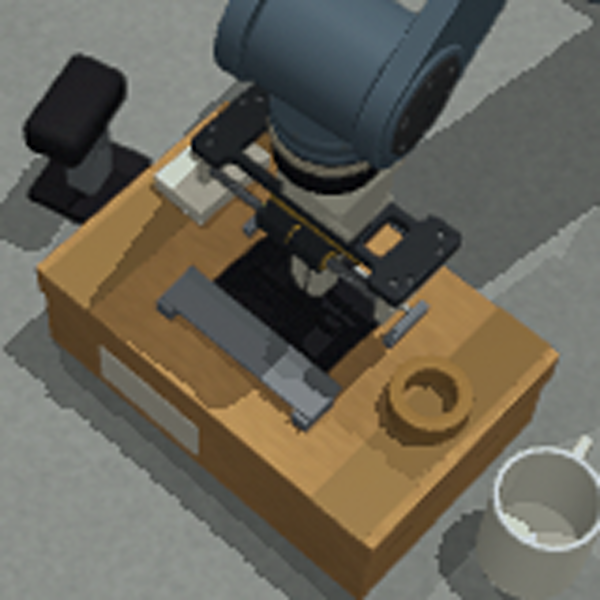

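The tab is down, with its edge in front of the lip. I'll press it down the last couple of millimetres.

send_rows --plan "0 0 0.001 0 0 0; 0 0 0.0018 0 0 0; 0 0 0.0018 0 0 0; 0 0 0.0018 0 0 0"

```text
time_s: 5.55
ee_pos: [0.5623, 0.0795, 0.1184]
ee_rot: [-180.0, -0.0, -1.0]
force: [0.5, -0.0, 0.7]
grip_width: 0.0006
grasp_force: 0.4
```

send_rows --plan "0 0 0.0007 0 0 0; 0 0 0.0014 0 0 0; 0 0 0.0014 0 0 0; 0 0 0.0014 0 0 0"

```text
time_s: 5.95
ee_pos: [0.5621, 0.0795, 0.1169]
ee_rot: [-180.0, 0.0, -1.0]
force: [1.7, -0.6, 1.9]
grip_width: 0.0005
grasp_force: 0.6
```

send_rows --plan "0.003 0 0 0 0 0; 0.006 0 0 0 0 0; 0.009 0 0 0 0 0; 0.011 0 0 0 0 0; 0.013 0 0 0 0 0; 0.015 0 0 0 0 0; 0.017 0 0 0 0 0; 0.017 0 0 0 0 0"

```text
time_s: 6.75
ee_pos: [0.5793, 0.0792, 0.1168]
ee_rot: [180.0, 0.0, -1.0]
force: [-2.8, 0.5, 0.1]
grip_width: 0.0003
grasp_force: 2.3
```

send_rows --plan "0.002 0 0 0 0 0; 0.004 0 0 0 0 0; 0.006 0 0 0 0 0; 0.008 0 0 0 0 0; 0.01 0 0 0 0 0; 0.012 0 0 0 0 0; 0.014 0 0 0 0 0; 0.014 0 0 0 0 0"

```text
time_s: 7.55
ee_pos: [0.5936, 0.0789, 0.117]
ee_rot: [-180.0, -0.0, -1.0]
force: [-3.3, 0.7, 0.0]
grip_width: 0.0004
grasp_force: 1.9
```

send_rows --plan "0.001 0 0 0 0 0; 0.002 0 0 0 0 0; 0.003 0 0 0 0 0; 0.003 0 0 0 0 0"

```text
time_s: 7.95
ee_pos: [0.594, 0.079, 0.1162]
ee_rot: [180.0, 0.3, -1.0]
force: [-13.6, 0.0, 1.2]
grip_width: 0.0007
grasp_force: 7.4
```

```bash
python3 - <<'E'
from workcell import manip
import cv2
p,d=manip.capture('wrist');cv2.imwrite('pics/w4.png',p[:,:,::-1])
E
```

```text
(no output)
```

View pics/w4.png

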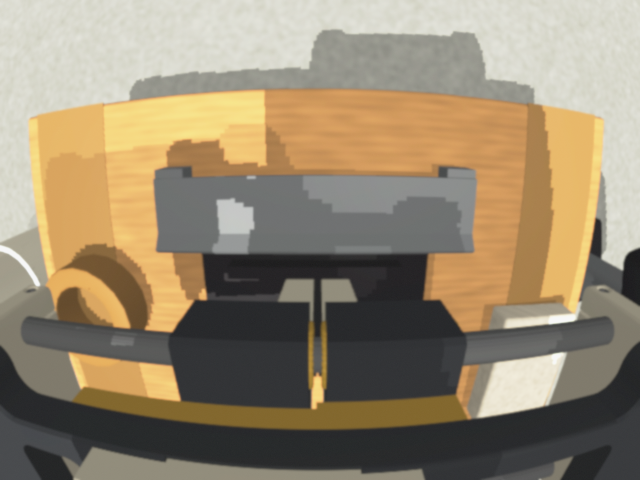

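The push stalled at 13.6 N, which fits the rod reaching its home stop, and the tab runs under the lip without a gap. I'll back off, lift clear and check.

send_rows --plan "-0.003 0 0 0 0 0; -0.008 0 0 0 0 0; -0.008 0 -0.003 0 0 0; -0.008 0 -0.01 0 0 0; -0.008 0 -0.03 0 0 0; -0.008 0 -0.06 0 0 0; -0.03 0 -0.09 0 0 0; -0.07 0 -0.1 0 0 0; -0.11 0 -0.1 0 0 0; -0.14 0 -0.1 0 0 0; -0.14 0 -0.1 0 0 0; -0.14 0 -0.1 0 0 0"

```text
time_s: 9.2
ee_pos: [0.4568, 0.0814, 0.218]
ee_rot: [-180.0, -0.1, -1.0]
force: [-0.4, -0.8, -0.0]
grip_width: 0.0005
grasp_force: 0.0
```

```bash
python3 - <<'E'
from workcell import manip
import cv2,numpy as np
p,d=manip.capture('scene');i=p[170:330,260:420,::-1]
cv2.imwrite('pics/s5.png',cv2.resize(i,(600,600),interpolation=cv2.INTER_CUBIC))
c=manip.camera_params('scene');K=np.array(c['K']);T=np.array(c['T'])
v,u=np.mgrid[:480,:640];P=np.stack([(u-K[0,2])/K[0,0]*d,(v-K[1,2])/K[1,1]*d,d],-1)@T[:3,:3].T+T[:3,3]
m=(p.max(-1)<60)&(P[...,2]>.09)&(P[...,2]<.22)&(P[...,1]>.02)&(P[...,1]<.145)&(P[...,0]>.5)&(P[...,0]<.65)
print(m.sum(),np.percentile(P[m],[2,50,98],axis=0).round(4).tolist())
E
```

```text
748 [[0.5518, 0.0279, 0.112], [0.5827, 0.0814, 0.1186], [0.6119, 0.1331, 0.1317]]
```

View pics/s5.png

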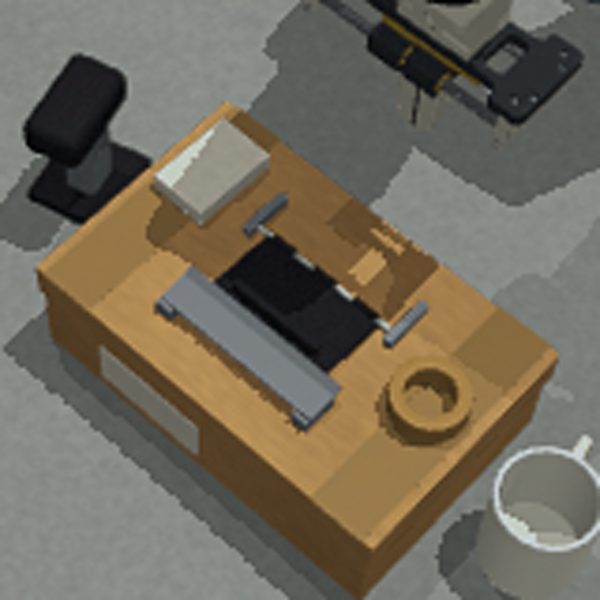

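The fingers are clear and the tab stays flat under the lip. Its hinge edge is at x≈0.552, a shift of about 22 mm, and the carton and the things on it are where they were.

```bash
python3 -c "
from workcell import manip
print(manip.hand_in())"
```

```text
the job is handed in; nothing more can be done
None
```

The carton is closed: the tab lies flat with its edge under the lip, the rod is about 22 mm in, and nothing else in view had moved when I handed the job in at about 9 s; the judge's verdict was not shown.

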